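# Open the clamped praline mould and box the chocolates

## Robot

A 7-joint arm with a two-finger parallel gripper is mounted at the origin on the work surface; the furniture and walls round the work are solid. World frame = base frame: x ahead of the robot, y to its left, z up, the work surface at z = 0. Lengths are in m, angles in degrees, forces in N, time in s.
With the tool pointing down it reaches from about 0.35 to 0.9 m from the base axis. Payload 19.9 kg.
Tool frame: the origin (TCP) lies between the finger pads; the fingertips stand 11 mm ahead of it and the grasp point (between the pads) lies 8 mm behind it; z points along the fingers, y is the line along which they close (so a half turn about z gives the same grasp; the last joint's range is limited). The gripper opens to 94 mm and grips with 3 to 60 N. Pads are 16 mm wide; open, the fingers measure 119 mm over their backs; the gripper's body (75 mm by 177 mm) begins 78 mm behind the grasp point.
Start: joints at [64.773, 23.915, -0.59, 92.452, 0.269, 63.638, -3.037], TCP at [0.243, -0.576, 0.216] pointing down, gripper open.
Joint ranges: [-161.28, 161.28], [-22.2, 115.67], [-73.04, 71.86], [3.21, 147.25], [-68.34, 248.33], [10.77, 114.83], [-161.83, 161.83]. Speed limits (degrees/s): [108.29, 108.29, 136.94, 136.94, 172.46, 172.46, 172.46].

## Interface

Orientations are given as a 3x3 rotation matrix whose columns are the frame's x, y, z axes.
In Python, from cell import manip gives the robot as it stands.
- The arm moves only by the shell command python3 -m crank 'ROWS'. ROWS is JSON, a list that holds one entry, the list of rows, each a list of 5 numbers: the opening, from -1 (shut) to 1 (fully open), then the shift along the tool's x, y, z in cm, then the turn about the tool's z in degrees. In form: [[[fingers, tx, ty, tz, roll], ...]]. A call has 1 to 5 rows; each row is the pose to reach, as a shift and turn from the pose commanded when the call began, along the tool's axes at that moment; what a row does not reach only later rows make up. A row lasts 1/8 s, in which the tool goes at most 62.5 mm and 10.7 degrees, less where a joint would pass 70% of its speed; a pose out of reach is approached as far as the arm can. A call with a gripper value outside its range is refused whole. The fingers move at their own pace and stop on an object; the grip force is fixed at half the most. Time passes only in rows, so rows that repeat a pose let the fingers close. It gives the time, the measured TCP pose, the force, the opening and the grip force at its end, in the units of the state.
- manip.get_state(): the state, without advancing time (a new reading comes with each control period).
- manip.get_image(name): name is "side" or "top"; returns (picture, depth): 384x512x3 uint8, red, green, blue; 384x512 float32, m along the optical axis (not along the pixel's ray), 0 where there is no reading.
- manip.camera_info(name): a dict with "intrinsics" (3x3 intrinsics, pixels), "R" (3x3) and "t" (3): a world point X has camera coordinates R X + t. Camera axes: x right, y down, z forward; pixel columns grow to the right and rows downward; lengths in m; the calibration is good to about 2 mm. A picture is of the moment at which its call begins. camera_info takes no time and is no camera call.
- manip.job_done(): hands the job in; it is judged then, once.
The state is a dict: "clock": time; "joint_pos": joint angles; "joint_velocities": joint speeds; "joint_torque": joint torques, N m; "tool_pos": TCP position; "ee_rot": TCP orientation; "ft_force": force on the tool from outside, world axes, zero at the start; "ft_torque": the same for the moment, N m; "finger_gap": opening from 0.0 (shut) to 1.0 (fully open); "grip_force": force on a finger pad.
Only numpy, scipy, OpenCV 4.12 (cv2) and the standard library are available. Lean on these libraries where they do the work, as an engineer would, in place of code of your own. Each camera call takes 0.05 s, during which the arm holds its last target. There are 200 camera calls.

## Task

Unmould this batch: pull the two spring clips out of the mould's posts and keep both in the steel dish, then lift the clear cover off and set it down on the bare counter, open side down. Put every whole chocolate in a pocket of the gift-box insert, decorated face up and flat on the pocket floor, and drop every broken half in the scrap bin hung on the counter's edge. Do not disturb the jars and the carton standing round the work.

Things in the scene. Friction and masses are not known exactly. Their poses are not given: they have to be found in the camera images.
- mould: Lower half of the mould: steel plate 72 x 220 x 12 mm (x, y, z), fixed; origin mid underside, y along its length. Four seats in a row on its flat top (12 mm up), at y = -64.5, -21.5, 21.5, 64.5 mm: each holds a whole chocolate, a broken one, or nothing. A post stands at y = +97 and -97 mm. Mould and insert may change places.
- post_a (a point): top centre of the post at the mould's +y end, which holds clip_a at the start: round, 13 mm thick, top 57.5 mm above the counter, cross-drilled along the mould's y by a 6 mm hole (40 to 46 mm above the counter)
- post_b (a point): top centre of the same post at the mould's -y end, which holds clip_b at the start
- clip_a: Spring clip of 4 mm steel wire, lying level: a loop 22 mm across outside and two legs reaching 46 mm to its -x. Origin: loop centre, underside of the wire; z up; +x is the way it pulls out (6 to 10 N; clear after 25 mm). The straight leg is in the hole, the bowed one sprung round the post. The loop overhangs the plate, wire about 40 to 45 mm above the counter; grip it from above across its y.
- clip_b: the same clip in post_b; its +x (pull direction) points the other way, out past the -y end of the mould
- cover: Clear upper half of the mould, 50 (x) x 209 (y) x 28 mm, open below; origin mid underside, 12 mm above the counter at the start, axes as the mould's. Arched grey handle along y: bar 12 mm thick, 48 mm straight, its centre 50 mm above the origin. Slotted end lugs round the posts with 2 mm play: lift straight up 50 mm first. The counter at x 0.36 to 0.57, y 0.20 to 0.33 (world) is kept bare for it.
- choc_1: Whole dark chocolate 36 x 36 mm, 22 mm high (sides upright to 18 mm, top 28 x 28), ivory lines on its decorated upper face; origin mid underside, z towards the decorated face. Starts face up in a seat, sides parallel to the mould's axes. May be absent.
- choc_2: as choc_1
- choc_3: as choc_1
- half_a: Half of a broken chocolate, 36 mm (x) x 16.5 mm (y) x 20 mm, hazel filling on the broken side. Origin on its underside level, at the middle of the seat, 1.5 mm outside the broken side; the piece's middle is 9.75 mm from it along its own +y. May be absent.
- half_b: the other half, the same, facing half_a across a 3 mm crack. May be absent.
- tray: Ivory gift-box insert 64 x 158 x 9 mm, fixed to the counter, with three square pockets in a row along y, 44 mm (x) by 42 mm (y), floor 3 mm above the counter, walls 6 mm deep; origin at the middle of its underside. Pocket sides are parallel to its axes.
- pocket_1 (a point): centre of the floor of the pocket at +46.5 mm y of the insert
- pocket_2 (a point): centre of the floor of the middle pocket
- pocket_3 (a point): centre of the floor of the pocket at -46.5 mm
- dish: Round steel dish, 85 mm across the rim, 18 mm high, flat inside (64 mm across the floor, 2 mm thick), fixed; origin at the middle of its underside.
- bin: White scrap bin 150 x 120 x 130 mm, walls 4 mm, open above, hung on the right edge of the counter; origin at the middle of its underside; its rim is 1 mm above the counter top.
- bin_mouth (a point): centre of the bin's open mouth, level with its rim
- jar_red: bystander: jar with black lid, 68 mm across, 62 mm high; origin under its middle
- jar_brown: bystander: jar with black lid, 65 mm across, 66 mm high; origin under its middle
- blue_carton: bystander: blue carton 42 x 62 x 106 mm; origin under its middle

How it is judged (in metres and radians):
On the way, in this order (a step that is already met when the one before it is completed fails the run):
1. both clips are pulled out, clear of their posts (distance between clip_a and post_a above 0.055 m and distance between clip_b and post_b above 0.055 m), for 0.2 s.
2. the cover is off the mould and lies on the counter, open side down (height (world z) of cover between -0.006 and 0.006 m and angle between cover's own z axis and vertical below 0.08 rad and linear speed of cover below 0.02 m/s), for 0.2 s.
At the end, for the whole second after the job is handed in: Both clips rest in the dish; the cover lies flat on the counter, open side down; every whole chocolate rests in a pocket within 8 mm of its centre and 4 mm of its floor, face up (0.12 rad); every half lies inside the bin, below its rim (all of step 2 and horizontal distance between each of clip_a, clip_b and dish below 0.04 m and height (world z) of each of clip_a, clip_b below 0.035 m and linear speed of each of clip_a, clip_b, choc_1, choc_2, choc_3 below 0.02 m/s and (horizontal distance between choc_1 and pocket_1 below 0.008 m or horizontal distance between choc_1 and pocket_2 below 0.008 m or horizontal distance between choc_1 and pocket_3 below 0.008 m) and z of each of choc_1, choc_2, choc_3 in the frame of tray below 0.007 m and angle between each of choc_1, choc_2, choc_3's own z axis and vertical below 0.12 rad and (horizontal distance between choc_2 and pocket_1 below 0.008 m or horizontal distance between choc_2 and pocket_2 below 0.008 m or horizontal distance between choc_2 and pocket_3 below 0.008 m) and (horizontal distance between choc_3 and pocket_1 below 0.008 m or horizontal distance between choc_3 and pocket_2 below 0.008 m or horizontal distance between choc_3 and pocket_3 below 0.008 m) and x of half_a in the frame of bin between -0.075 and 0.075 m and y of half_a in the frame of bin between -0.06 and 0.06 m and z of each of half_a, half_b in the frame of bin below 0.11 m and x of half_b in the frame of bin between -0.075 and 0.075 m and y of half_b in the frame of bin between -0.06 and 0.06 m); the robot touches nothing.
It fails at once if a bystander (jar or carton) is knocked over or pushed more than 3 cm (distance of any of jar_red, jar_brown, blue_carton from where it was at the start of the episode above 0.03 m or angle between any of jar_red, jar_brown, blue_carton's own z axis and vertical above 0.5 rad).
Of choc_1, choc_2, choc_3 only 2 to 3 are there at a start; the rules pass over those that are not, and their reading is None.
Of half_a, half_b only 1 to 2 are there at a start; the rules pass over those that are not, and their reading is None.
At some moment in a run one of half_a, half_b, cover may be knocked a few centimetres aside while the robot is not near it.
Once in a run the grip may slacken for a moment while it holds something.
It also fails if it takes over 210 s, if anything falls off the work surface, if the arm or the gripper's body presses on something with over 40 N, if the wrist force passes 120 N, or if a joint passes its speed limit or range.

## Working session

There is one attempt and no reset: what is moved stays moved. The work goes in short steps, Python scripts to look and compute and a shell command to move; the robot and the scene stay as the last step left them, time stands still between calls to the robot, and variables do not carry over. Pictures are saved under pics/ and viewed, at most 14 in all, crops included, and the job is handed in when it is done.

```bash
ls; mkdir -p pics; cat > h.py <<'E'
from cell import manip
import numpy as np, cv2
def grab(n,save=None):
    im,d=manip.get_image(n)
    np.savez(''+n+'.npz',im=im,d=d)
    if save: cv2.imwrite('pics/'+save,cv2.cvtColor(im,cv2.COLOR_RGB2BGR))
    return im,d
def load(n):
    z=np.load(''+n+'.npz'); return z['im'],z['d']
def cloud(n,d):
    c=manip.camera_info(n);K=np.array(c['intrinsics']);R=np.array(c['R']);t=np.array(c['t']).ravel()
    v,u=np.mgrid[:d.shape[0],:d.shape[1]]
    P=np.stack([(u-K[0,2])/K[0,0]*d,(v-K[1,2])/K[1,1]*d,d],-1)
    P=(P-t)@R
    P[d<=0]=np.nan
    return P
def atz(n,u,v,z):
    c=manip.camera_info(n);K=np.array(c['intrinsics']);R=np.array(c['R']);t=np.array(c['t']).ravel()
    C=-R.T@t; r=R.T@np.linalg.inv(K)@[u,v,1]
    return C+r*(z-C[2])/r[2]
def st():
    s=manip.get_state(); print(s['clock'],np.round(s['tool_pos'],4),np.round(s['ee_rot'],3).tolist(),np.round(s['ft_force'],1),s['finger_gap'],s['grip_force'],np.round(s['joint_pos'],1))
    return s
E
python3 - <<'E'
from h import *
st()
for n in('top','side'):
    im,d=grab(n,n+'0.png'); c=manip.camera_info(n); R=np.array(c['R']);print(n,-R.T@np.array(c['t']).ravel(),R[2],c['intrinsics'])
    cv2.imwrite('pics/%s0.png'%n,cv2.resize(cv2.imread('pics/%s0.png'%n),(800,600),interpolation=cv2.INTER_CUBIC))
E
```

```text
pics
0.0 [ 0.2425 -0.5756  0.2158] [[0.922, 0.388, -0.001], [0.388, -0.922, 0.001], [-0.0, -0.001, -1.0]] [ 1.1 -0.1  0.2] 1.0008033818233326 0.0 [64.8 23.9 -0.6 92.5  0.3 63.6 -3. ]
top [0.30330631 0.01487606 1.2134183 ] [ 0.11043744  0.01002656 -0.9938325 ] [[428.50187475   0.         253.5522752 ]
 [  0.         428.50187475 185.81061694]
 [  0.           0.           1.        ]]
side [1.25314617 0.00710823 0.84833404] [-0.7017724   0.01868699 -0.71215609] [[421.92729065   0.         260.31827582]
 [  0.         421.92729065 196.16187358]
 [  0.           0.           1.        ]]
```

View pics/top0.png

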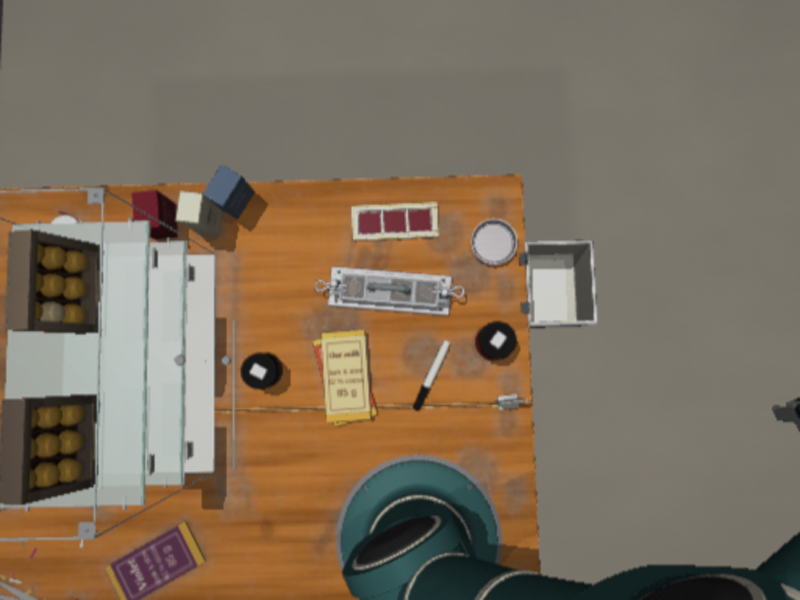

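View pics/side0.png

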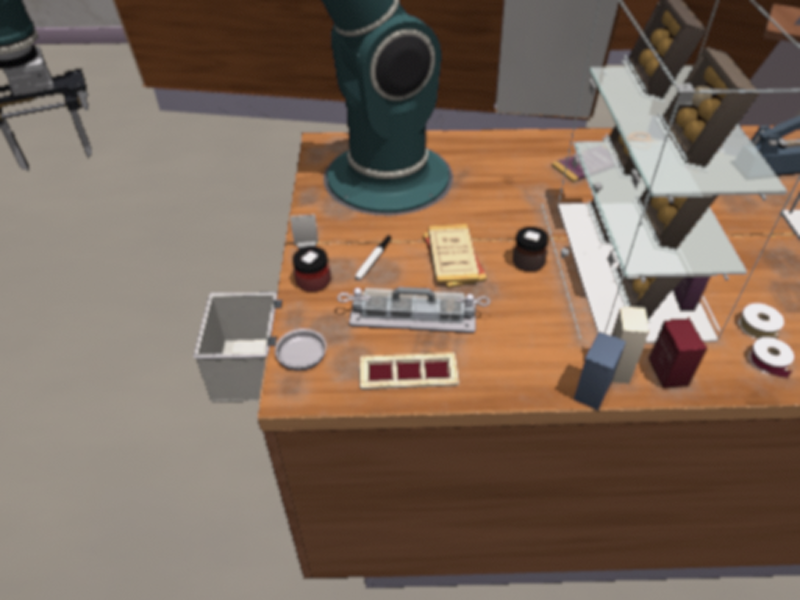

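Top view: robot at the bottom; mould at about (390,290), insert (395,220), dish (494,242), bin (560,283), jars (262,370) and (496,340), all in 800-px scale. Image left is +y. I'll enlarge it.

```bash
python3 - <<'E'
from h import *
im,d=load('top')
c=im[160:212,198:302,::-1]; cv2.imwrite('pics/t1.png',cv2.resize(c,None,fx=7.5,fy=7.5,interpolation=cv2.INTER_CUBIC))
im2,d2=load('side')
c=im2[175:260,170:320,::-1]; cv2.imwrite('pics/s1.png',cv2.resize(c,None,fx=5.3,fy=5.3,interpolation=cv2.INTER_CUBIC))
P=cloud('top',d)
for n,(u,v) in dict(counter=(230,230),tray1=(237,142),tray3=(268,141),dish=(316,155),binf=(355,185),jarR=(318,218),jarB=(167,237),plate=(211,187)).items(): print(n,np.round(P[v,u],4))
E
```

```text
counter [0.3143 0.0948 0.0252]
tray1 [0.5662 0.0718 0.0009]
tray3 [ 0.5664 -0.0175  0.0026]
dish [ 0.5228 -0.1542 -0.0017]
binf [ 0.4464 -0.2892 -0.1237]
jarR [ 0.3403 -0.1442  0.0599]
jarB [0.2994 0.2611 0.0629]
plate [0.4337 0.1444 0.0373]
```

View pics/t1.png

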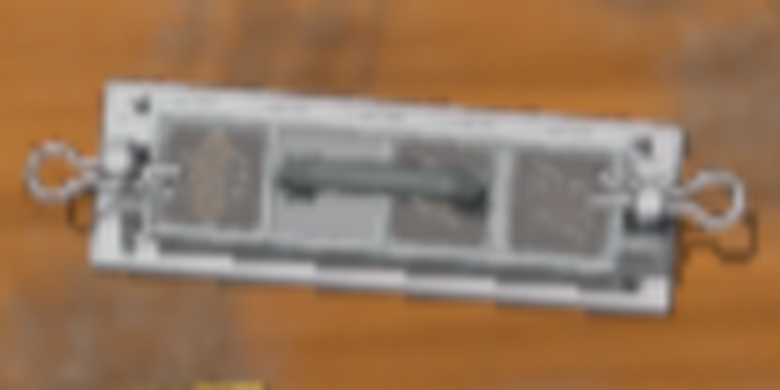

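View pics/s1.png

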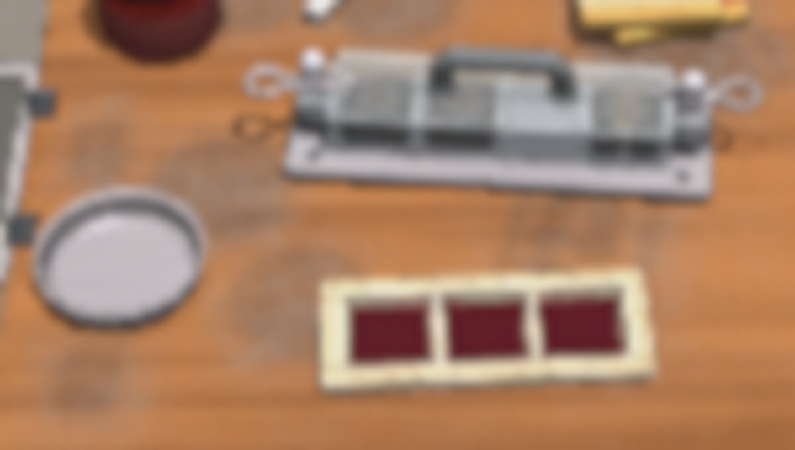

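The top crop shows seats from +y (left): broken pair with hazel crack (210,175), empty (330,200), whole (440,200), whole (560,200); loops at (54,172) and (718,200), posts at (122,162) and (650,200). The side crop agrees. So there are two wholes and two halves.

```bash
cat >> h.py <<'E'
def cr(x,y,s,u0,v0): return (x+.5)/s-.5+u0,(y+.5)/s-.5+v0
T=lambda x,y,z: atz('top',*cr(x,y,7.5,198,160),z)
S=lambda x,y,z: atz('side',*cr(x,y,5.3,170,175),z)
E
python3 - <<'E'
from h import *
p=lambda n,v:print(n,np.round(v,4))
a,b=T(122,162,.0575),T(650,200,.0575);p('top posts',[a,b,(a+b)/2]);print(np.linalg.norm(a-b),np.degrees(np.arctan2(-(a-b)[0],(a-b)[1])))
a,b=S(693,82,.0575),S(313,60,.0575);p('side posts',[a,b,(a+b)/2]);print(np.linalg.norm(a-b),np.degrees(np.arctan2(-(a-b)[0],(a-b)[1])))
cs=[T(107,82,.012),T(683,128,.012),T(671,300,.012),T(95,253,.012)];p('plate',cs);p('mean',np.mean(cs,0))
p('loops top',[T(54,172,.043),T(718,200,.043)]);p('loops side',[S(740,93,.043),S(267,82,.043)])
p('handle top',[T(285,174,.068),T(485,190,.068)]);p('handle side',[S(442,55,.068),S(572,70,.068)])
for n in('top','side'):
    im,d=load(n);h=cv2.cvtColor(im,cv2.COLOR_RGB2HSV)
    m=((h[...,0]>160)|(h[...,0]<6))&(h[...,1]>120)&(h[...,2]>50)&(h[...,2]<170)
    N,L,s,c=cv2.connectedComponentsWithStats(m.astype(np.uint8))
    for i in range(1,N):
        if 100<s[i,4]<500:p(n+' red %s'%c[i],atz(n,*c[i],.003))
im,d=load('top');P=cloud('top',d)
# dish rim / bin rim by hsv-free: manual
D=lambda x,y,z,n:atz(n,(x+.5)*.64-.5,(y+.5)*.64-.5,z)
p('dish top',[D(471,242,.018,'top'),D(517,242,.018,'top'),D(494,219,.018,'top'),D(494,266,.018,'top')])
p('dish side',[S(33,250,.018),S(206,250,.018),S(120,187,.018),S(120,318,.018)])
p('bin',[D(x,y,.001,'top') for x,y in((525,241),(594,240),(597,324),(528,327))])
p('jars',[D(496,340,.062,'top'),D(262,370,.066,'top')])
E
```

```text
top posts [[ 0.4472  0.1343  0.0575]
 [ 0.4285 -0.0566  0.0575]
 [ 0.4378  0.0388  0.0575]]
0.1917981697675055 -5.597556155716863
side posts [[ 0.4541  0.1353  0.0575]
 [ 0.4326 -0.0564  0.0575]
 [ 0.4433  0.0394  0.0575]]
0.19294342058806951 -6.404121088989877
plate [[ 0.4835  0.1442  0.012 ]
 [ 0.4604 -0.0727  0.012 ]
 [ 0.3956 -0.0661  0.012 ]
 [ 0.4187  0.1496  0.012 ]]
mean [0.4395 0.0388 0.012 ]
loops top [[ 0.4459  0.1608  0.043 ]
 [ 0.4294 -0.0824  0.043 ]]
loops side [[ 0.4481  0.1609  0.043 ]
 [ 0.4331 -0.0808  0.043 ]]
handle top [[0.4401 0.0747 0.068 ]
 [0.4325 0.003  0.068 ]]
handle side [[0.4417 0.0092 0.068 ]
 [0.4544 0.074  0.068 ]]
top red [ 93.33118971 132.0192926 ] [0.6063 0.4873 0.003 ]
top red [268.39160839 140.60839161] [ 0.5674 -0.0187  0.003 ]
top red [236.39705882 142.25      ] [0.5651 0.0734 0.003 ]
top red [252.10273973 141.36986301] [0.5665 0.0282 0.003 ]
side red [200.16309013 178.46781116] [ 0.3421 -0.1452  0.003 ]
side red [261.0625     236.84821429] [0.5669 0.0271 0.003 ]
side red [279.27027027 236.08108108] [0.5657 0.074  0.003 ]
side red [242.88785047 237.62616822] [ 0.5681 -0.0196  0.003 ]
dish top [[ 0.5212 -0.11    0.018 ]
 [ 0.519  -0.1929  0.018 ]
 [ 0.5624 -0.1532  0.018 ]
 [ 0.4763 -0.1497  0.018 ]]
dish side [[ 0.5223 -0.194   0.018 ]
 [ 0.5247 -0.1089  0.018 ]
 [ 0.4812 -0.1548  0.018 ]
 [ 0.5667 -0.1475  0.018 ]]
bin [[ 0.5235 -0.2106  0.001 ]
 [ 0.5221 -0.3366  0.001 ]
 [ 0.3682 -0.3334  0.001 ]
 [ 0.3659 -0.2089  0.001 ]]
jars [[ 0.3418 -0.142   0.062 ]
 [ 0.3004  0.2591  0.066 ]]
```

```bash
cat > to.py <<'E'
# python3 to.py x y z yaw(deg of tool x axis, mod 180) -> tx ty tz(cm) roll
import sys; from h import *
s=manip.get_state(); R=np.array(s['ee_rot']); p=np.array(s['tool_pos'])
for q in ' '.join(sys.argv[1:]).split('/'):
    x=list(map(float,q.split())); dl=R.T@(np.array(x[:3])-p)*100
    cy=np.degrees(np.arctan2(R[1,0],R[0,0])); r=(-(x[3]-cy)+90)%180-90 if len(x)>3 else 0
    print('->',np.round(dl,2),'roll',round(r,1))
print('at',s['clock'],np.round(p,4),'yaw',round(cy,1),'F',np.round(s['ft_force'],1),'gap',round(s['finger_gap']*94,1),'grip',round(s['grip_force'],1),'j7',round(s['joint_pos'][6],1))
E
python3 to.py 0.447 0.161 0.16 84
```

```text
-> [ 47.45 -59.94   5.65] roll -61.1
at 0.1 [ 0.2426 -0.5757  0.2159] yaw 22.9 F [-0.1 -0.3  0.1] gap 94.2 grip 0.0 j7 -3.0
```

```bash
python3 -m crank '[[[1,18,-24,0,-50],[1,18,-24,0,-50],[1,18,-24,0,-50],[1,18,-24,0,-50],[1,18,-24,0,-50]]]'; python3 to.py 0.447 0.161 0.16 84
```

```text
clock: 0.72
tool_pos: [0.3155, -0.2826, 0.2164]
ee_rot: [[0.289, 0.957, -0.0], [0.957, -0.289, -0.0], [-0.0, -0.0, -1.0]]
ft_force: [1.4, 0.0, -0.2]
finger_gap: 1.001
grip_force: 0.0
-> [46.27 -0.24  5.63] roll -10.8
at 0.725 [ 0.3155 -0.2826  0.2164] yaw 73.2 F [ 1.4  0.  -0.2] gap 94.1 grip 0.0 j7 19.7
```

```bash
python3 -m crank '[[[0,28,-0.2,0,-10.8],[0,28,-0.2,0,-10.8],[0,28,-0.2,0,-10.8],[0,28,-0.2,0,-10.8],[0,28,-0.2,0,-10.8]]]'; python3 to.py 0.447 0.161 0.10 84
```

```text
clock: 1.35
tool_pos: [0.3963, -0.0139, 0.2166]
ee_rot: [[0.108, 0.994, 0.0], [0.994, -0.108, -0.0], [0.0, 0.0, -1.0]]
ft_force: [0.4, 0.2, -0.1]
finger_gap: 0.518
grip_force: 0.0
-> [17.93  3.16 11.66] roll -0.2
at 1.35 [ 0.3963 -0.0139  0.2166] yaw 83.8 F [ 0.4  0.2 -0.1] gap 48.7 grip 0.0 j7 -9.0
```

```bash
python3 -m crank '[[[0,17.9,3.2,5,-0.2],[0,17.9,3.2,5,-0.2],[0,17.9,3.2,11,-0.2],[0,17.9,3.2,11.6,-0.2],[0,17.9,3.2,11.6,-0.2]]]'; python3 to.py 0.447 0.161 0.035 84
```

```text
clock: 1.98
tool_pos: [0.4461, 0.1589, 0.0983]
ee_rot: [[0.104, 0.995, -0.005], [0.995, -0.104, 0.001], [0.0, -0.005, -1.0]]
ft_force: [-0.5, -0.8, 0.8]
finger_gap: 0.502
grip_force: 0.0
-> [0.22 0.1  6.33] roll 0.0
at 1.975 [0.4461 0.1589 0.0983] yaw 84.0 F [-0.5 -0.8  0.8] gap 47.2 grip 0.0 j7 -48.1
```

```bash
python3 -m crank '[[[0,0.2,0.1,3,0],[0,0.2,0.1,6.3,0],[0,0.2,0.1,6.3,0],[0,0.2,0.1,6.3,0]]]' >/dev/null; python3 to.py 0.447 0.161 0.035 84;  python3 -m crank '[[[-1,0,0,0,0],[-1,0,0,0,0],[-1,0,0,0,0],[-1,0,0,0,0],[-1,0,0,0,0]]]'; python3 to.py 0.447 0.161 0.035 84
```

```text
-> [ 0.13 -0.27  0.4 ] roll -0.2
at 2.475 [0.4496 0.1594 0.039 ] yaw 83.8 F [0.1 0.1 1. ] gap 46.9 grip 0.0 j7 -53.7
clock: 3.1
tool_pos: [0.4489, 0.1596, 0.0375]
ee_rot: [[0.107, 0.994, 0.0], [0.994, -0.107, 0.0], [0.0, 0.0, -1.0]]
ft_force: [-0.4, 1.4, 0.4]
finger_gap: 0.207
grip_force: 30.0
-> [ 0.12 -0.2   0.25] roll -0.1
at 3.1 [0.4489 0.1596 0.0375] yaw 83.9 F [-0.4  1.4  0.4] gap 19.5 grip 30.0 j7 -53.8
```

```bash
python3 -m crank '[[[-1,1,0,0,0],[-1,2,0,0,0],[-1,3,0,0,0],[-1,4,0,0,0],[-1,5,0,0,0]]]'; python3 -m crank '[[[-1,0,0,-4,0],[-1,0,0,-8,0],[-1,0,0,-12,0],[-1,0,0,-12,0]]]'; python3 - <<'E'
from h import *
im,d=grab('top');im2,d2=grab('side')
a=cv2.resize(im[150:220,180:310,::-1],(780,420),interpolation=3)
b=cv2.resize(im2[160:250,160:340,::-1],(360,180),interpolation=3)
cv2.imwrite('pics/p1.png',np.vstack([a,np.hstack([b,np.zeros((180,420,3),np.uint8)])]))
E
python3 to.py 0.522 -0.151 0.12 84
```

```text
clock: 3.72
tool_pos: [0.4543, 0.2101, 0.0375]
ee_rot: [[0.107, 0.994, 0.0], [0.994, -0.107, 0.0], [0.0, 0.0, -1.0]]
ft_force: [-0.4, 0.2, -0.4]
finger_gap: 0.208
grip_force: 30.0
clock: 4.22
tool_pos: [0.4555, 0.2101, 0.1599]
ee_rot: [[0.107, 0.994, 0.004], [0.994, -0.107, 0.001], [0.002, 0.004, -1.0]]
ft_force: [0.9, -0.4, -0.6]
finger_gap: 0.213
grip_force: 30.0
-> [-35.09  10.6    3.74] roll -0.2
at 4.325 [0.4542 0.2093 0.1573] yaw 83.8 F [-0.6 -1.  -0.3] gap 19.0 grip 30.0 j7 -50.1
```

View pics/p1.png

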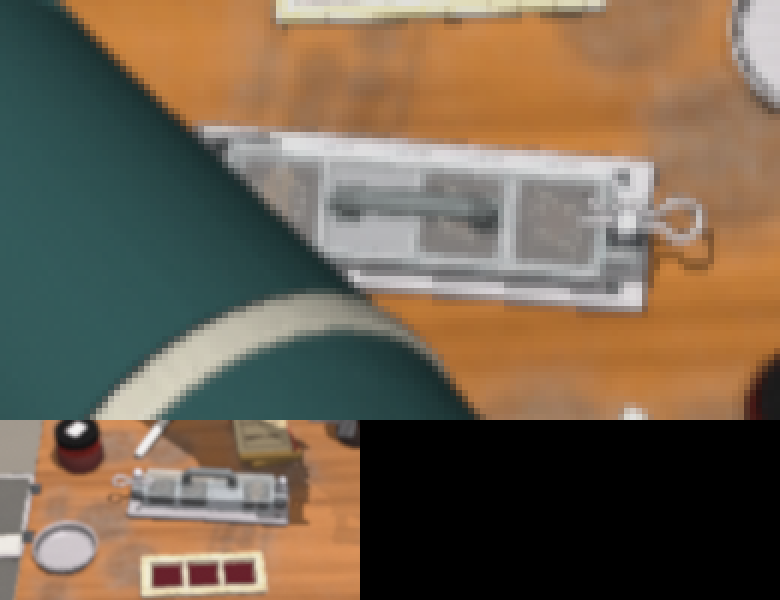

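Clip A is out: the +y end is bare apart from the arm covering part of it, and clip B is still in at (685,220). Clip A goes to the dish.

```bash
python3 -m crank '[[[-1,-6,2,0,0],[-1,-12,4,0,0],[-1,-18,6,0,0],[-1,-24,8,0,0],[-1,-28,9,0,0]]]'>/dev/null; python3 to.py 0.517 -0.134 0.06 84
```

```text
-> [-5.18  0.95  9.61] roll -0.3
at 4.95 [ 0.5133 -0.0815  0.1561] yaw 83.7 F [ 0.4  1.  -1.1] gap 19.5 grip 30.0 j7 -14.6
```

```bash
python3 -m crank '[[[-1,-5.2,1,0,-0.3],[-1,-5.2,1,4,-0.3],[-1,-5.2,1,8,-0.3],[-1,-5.2,1,9.6,-0.3],[-1,-5.2,1,9.6,-0.3]]]'>/dev/null; python3 to.py 0.517 -0.134 0.023 84
```

```text
-> [-0.31 -0.02  3.76] roll 0.2
at 5.575 [ 0.5176 -0.131   0.0606] yaw 84.2 F [ 0.6  0.7 -0.3] gap 19.5 grip 30.0 j7 -14.4
```

```bash
python3 -m crank '[[[-1,-0.3,0,2,0],[-1,-0.3,0,3.7,0],[-1,-0.3,0,3.7,0],[-1,-0.3,0,3.7,0]]]'>/dev/null; python3 -m crank '[[[-0.25,0,0,0,0],[-0.25,0,0,0,0],[-0.25,0,0,0,0],[-0.25,0,0,-4,0],[-0.25,0,0,-8,0]]]'; python3 to.py 0.431 -0.082 0.10 84
```

```text
clock: 6.7
tool_pos: [0.5175, -0.1344, 0.1053]
ee_rot: [[0.102, 0.995, -0.001], [0.995, -0.102, 0.001], [0.0, -0.001, -1.0]]
ft_force: [-0.1, -0.4, 0.0]
finger_gap: 0.375
grip_force: 0.0
-> [ 4.33 -9.13  0.54] roll 0.2
at 6.7 [ 0.5175 -0.1344  0.1053] yaw 84.2 F [-0.1 -0.4  0. ] gap 35.2 grip 0.0 j7 -11.6
```

```bash
python3 -m crank '[[[0,4.3,-6,0,0],[0,4.3,-9.1,0,0],[0,4.3,-9.1,0.5,0],[0,4.3,-9.1,0.5,0],[0,4.3,-9.1,3,0]]]'>/dev/null; python3 - <<'E'
from h import *
im,d=grab('top');im2,d2=grab('side')
a=cv2.resize(im[150:220,225:345,::-1],(720,420),interpolation=3)
b=cv2.resize(im2[175:240,150:270,::-1],(332,180),interpolation=3)
cv2.imwrite('pics/p2.png',np.vstack([a,np.hstack([b,np.zeros((180,388,3),np.uint8)])]))
E
python3 to.py 0.4315 -0.082 0.037 84
```

```text
-> [0.04 0.02 3.6 ] roll 0.1
at 7.425 [ 0.4313 -0.0824  0.073 ] yaw 84.1 F [0.1 0.5 0. ] gap 46.9 grip 0.0 j7 -16.8
```

View pics/p2.png

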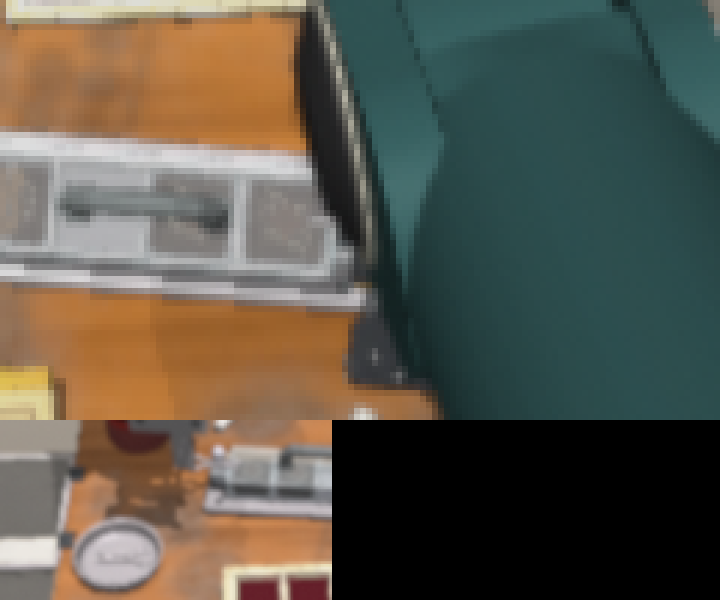

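Clip A lies in the dish (side inset, about (120,555)), and the gripper is over clip B. Next: grip, pull, lift.

```bash
python3 -m crank '[[[0,0,0,2,0],[0,0,0,3.6,0],[0,0,0,3.6,0],[0,0,0,3.6,0]]]'>/dev/null; python3 -m crank '[[[-1,0,0,0,0],[-1,0,0,0,0],[-1,0,0,0,0],[-1,0,0,0,0],[-1,0,0,0,0]]]'|tail -2; python3 to.py 0.4315 -0.082 0.037 84; python3 -m crank '[[[-1,-1,0,0,0],[-1,-2,0,0,0],[-1,-3,0,0,0],[-1,-4,0,0,0],[-1,-4.5,0,0,0]]]'; python3 -m crank '[[[-1,0,0,-3,0],[-1,0,0,-6,0],[-1,0,0,-8,0],[-1,0,0,-8,0]]]'|tail -2; python3 to.py 0.525 -0.168 0.12 84
```

```text
finger_gap: 0.21
grip_force: 30.0
-> [ 0.06 -0.02  0.15] roll 0.1
at 8.55 [ 0.4316 -0.0826  0.0385] yaw 84.1 F [ 0.3 -0.3  0.4] gap 19.8 grip 30.0 j7 -20.5
clock: 9.18
tool_pos: [0.4268, -0.1281, 0.0384]
ee_rot: [[0.103, 0.995, -0.0], [0.995, -0.103, -0.0], [-0.0, -0.0, -1.0]]
ft_force: [0.5, 0.6, -0.2]
finger_gap: 0.212
grip_force: 30.0
finger_gap: 0.208
grip_force: 30.0
-> [-3.01 10.1  -0.03] roll 0.1
at 9.675 [ 0.4276 -0.1278  0.1194] yaw 84.1 F [-0.9 -0.1 -0.5] gap 19.6 grip 30.0 j7 -6.9
```

```bash
python3 -m crank '[[[-1,-2,5,0,0],[-1,-3,10.2,0,0],[-1,-3,10.2,3,0],[-1,-3,10.2,6,0],[-1,-3,10.2,6,0]]]'>/dev/null; python3 to.py 0.526 -0.168 0.024 84
```

```text
-> [-0.1   0.25  3.19] roll 0.2
at 10.3 [ 0.5238 -0.1668  0.0559] yaw 84.2 F [ 0.2 -0.   0.5] gap 19.4 grip 30.0 j7 -11.5
```

```bash
python3 -m crank '[[[-1,-0.1,0.2,2,0],[-1,-0.1,0.2,3.2,0],[-1,-0.1,0.2,3.2,0],[-1,-0.1,0.2,3.2,0]]]'|grep force; python3 -m crank '[[[-0.25,0,0,0,0],[-0.25,0,0,0,0],[-0.25,0,0,0,0],[-0.25,0,0,-4,0],[-0.25,0,0,-8,0]]]'|grep force;python3 -m crank '[[[0,0,0,-6,0],[0,6,-5,-6,0],[0,12,-9,-6,0],[0,18,-9,-6,0],[0,18,-9,-6,0]]]'|grep force; python3 - <<'E'
from h import *
im,d=grab('top');im2,d2=grab('side')
a=cv2.resize(im[130:220,180:345,::-1],(770,420),interpolation=3)
b=cv2.resize(im2[165:240,140:340,::-1],(480,180),interpolation=3)
cv2.imwrite('pics/p3.png',np.vstack([a,np.hstack([b,np.zeros((180,290,3),np.uint8)])]))
E
python3 to.py 0.439 0.039 0.13 174
```

```text
ft_force: [-0.3, -0.4, -0.8]
grip_force: 30.0
ft_force: [-0.1, -0.3, -0.3]
grip_force: 0.0
ft_force: [0.5, -0.6, 0.7]
grip_force: 0.0
-> [ 1.57 -1.86  3.68] roll -89.6
at 12.15 [0.4559 0.0216 0.1668] yaw 84.4 F [ 0.6 -0.4  0.2] gap 46.9 grip 0.0 j7 -24.1
```

View pics/p3.png

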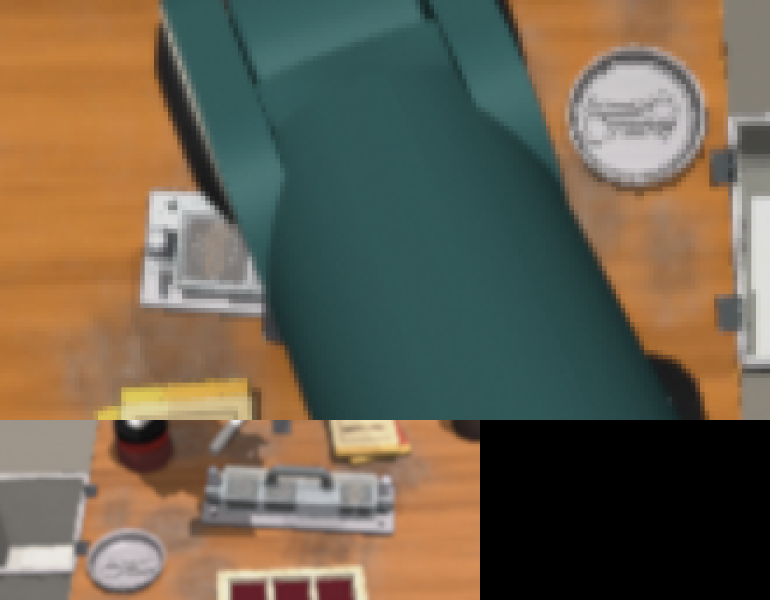

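Both clips are in the dish (loops at (655,105) and (600,130)). Before carrying the cover I'll check heights round the spot reserved for it.

```bash
python3 - <<'E'
from h import *
for n in('side','top'):
    im,d=load(n);P=cloud(n,d).reshape(-1,3);print(n)
    for x0 in np.arange(.30,.66,.03):
        r=[]
        for y0 in np.arange(.14,.42,.03):
            m=(P[:,0]>x0)&(P[:,0]<x0+.03)&(P[:,1]>y0)&(P[:,1]<y0+.03)
            r.append('%4d'%(1000*np.percentile(P[m,2],97)) if m.sum()>3 else '  --')
        print('%.2f'%x0,*r)
E
python3 to.py 0.440 0.039 0.10 84
```

```text
side
0.30   25   11    2   66   66   65   43  460  309  309
0.33   24   11    1   57   62    1   13  460  310  391
0.36   23    2    1    0    0    2   10  459  310  400
0.39    2    1    2    1    1    1   12  461  310  357
0.42   12    1    1    1    2    2   11  460  310  353
0.45   42    1    1    2    2    1   12  460  310  397
0.48   10    1    1    1    1    1   11  462  310  310
0.51    1    1    1    1    1    2    2  462  462  462
0.54    1    1    1    1    1    1    0  126  126   95
0.57    1    1    1    1    1  106  125  127  126   95
0.60    1    1    1    1    0  106  106  119  106   93
0.63    0    0    0   -1   48  104   91    0    0    0
0.66   --   --   --   --   --   --   --   --   --   --
top
0.30   26   10    3   67   68   66   45  461  311  311
0.33   27   12    2    3    3    3   13  461  311  401
0.36   21    4    2    3    2    3   12  461  311  401
0.39   12    3    3    3    3    3    2  461  312  359
0.42   38    3    3    3    2    2    4  461  311  359
0.45   20    2    4    2    2    4    2  461  311  405
0.48    5    3    3    3    3    3    3  463  311  311
0.51    4    2    4    2    2    3    2  462  462  463
0.54    4    3    2    3    3    3   16  127  125   95
0.57    3    2    3    4    3  105  120  128  128   97
0.60    3    2    2    3   86  107  108   --   --   95
0.63    2    2    4    2   93  108  107    1    3    2
0.66   --   --   --   --   --   --   --   --   --   --
-> [ 1.58 -1.76  6.68] roll 0.4
at 12.15 [0.4559 0.0216 0.1668] yaw 84.4 F [ 0.6 -0.4  0.2] gap 46.9 grip 0.0 j7 -24.1
```

```bash
python3 -m crank '[[[0,1.6,-1.8,3,0.4],[0,1.6,-1.8,6.7,0.4],[0,1.6,-1.8,6.7,0.4],[0,1.6,-1.8,6.7,0.4],[0,1.6,-1.8,6.7,0.4]]]'|grep ft_f;  python3 to.py 0.440 0.039 0.056 84
```

```text
ft_force: [-0.3, 0.1, 0.2]
-> [ 0.2  -0.1   4.46] roll -0.3
at 12.775 [0.4407 0.0369 0.1006] yaw 83.7 F [-0.3  0.1  0.2] gap 47.0 grip 0.0 j7 -32.7
```

```bash
python3 -m crank '[[[0,0.2,-0.1,2,0],[0,0.2,-0.1,3.5,0],[0,0.2,-0.1,4.4,0],[0,0.2,-0.1,4.4,0],[0,0.2,-0.1,4.4,0]]]'|grep ft_f; python3 -m crank '[[[-0.5,0,0,0,0],[-0.5,0,0,0,0],[-1,0,0,0,0],[-1,0,0,0,0],[-1,0,0,0,0]]]'; python3 to.py 0.440 0.039 0.056 84
```

```text
ft_force: [0.4, 1.3, 0.2]
clock: 14.02
tool_pos: [0.439, 0.0393, 0.0554]
ee_rot: [[0.109, 0.994, -0.0], [0.994, -0.109, -0.0], [-0.0, -0.0, -1.0]]
ft_force: [-0.8, 0.2, 1.2]
finger_gap: 0.115
grip_force: 30.0
-> [-0.02  0.1  -0.06] roll -0.3
at 14.025 [0.439  0.0393 0.0554] yaw 83.7 F [-0.8  0.2  1.2] gap 10.8 grip 30.0 j7 -37.7
```

Gripped. Lift straight up slowly.

```bash
python3 -m crank '[[[-1,0,0,-1,0],[-1,0,0,-2,0],[-1,0,0,-3,0],[-1,0,0,-4,0],[-1,0,0,-5,0]]]'; python3 -m crank '[[[-1,0,0,-1,0],[-1,0,0,-2,0],[-1,0,0,-3,0],[-1,0,0,-3,0]]]'; python3 - <<'E'
from h import *
im2,d2=grab('side')
cv2.imwrite('pics/p4.png',cv2.resize(im2[120:270,140:340,::-1],(800,600),interpolation=3))
E
python3 to.py 0.45 0.11 0.135 84
```

```text
clock: 14.65
tool_pos: [0.4391, 0.0393, 0.1062]
ee_rot: [[0.109, 0.994, 0.0], [0.994, -0.109, -0.0], [-0.0, 0.0, -1.0]]
ft_force: [0.1, -0.4, -3.0]
finger_gap: 0.117
grip_force: 30.0
clock: 15.15
tool_pos: [0.4394, 0.0393, 0.1361]
ee_rot: [[0.109, 0.994, 0.001], [0.994, -0.109, -0.0], [-0.0, 0.001, -1.0]]
ft_force: [0.1, -0.3, -2.9]
finger_gap: 0.121
grip_force: 30.0
-> [7.15 0.3  0.06] roll -0.3
at 15.2 [0.4392 0.0392 0.1356] yaw 83.7 F [-1.  -0.8 -3.5] gap 11.1 grip 30.0 j7 -29.4
```

View pics/p4.png

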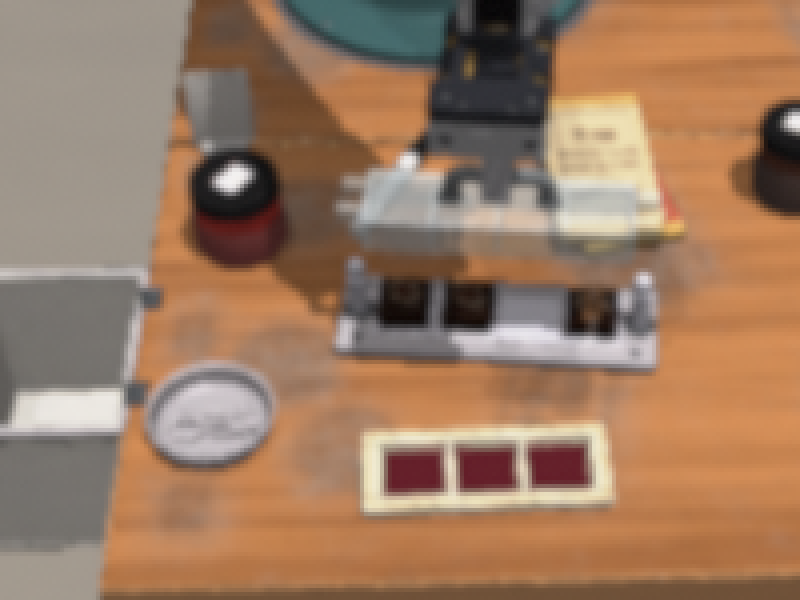

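The cover hangs level at (490,215); the chocolates stayed in their seats at (405,300), (468,305), and the halves at (592,310). Next, turn it and carry it.

```bash
python3 -m crank '[[[-1,2,0,-0.5,-10],[-1,4,0,-0.5,-20],[-1,6,0,-0.5,-30],[-1,8,0,-0.5,-40],[-1,9,0,-0.5,-50]]]'|grep -E 'gap|grip'; python3 to.py 0.455 0.15 0.14 180; python3 to.py 0.465 0.235 0.12 180
```

```text
finger_gap: 0.118
grip_force: 30.0
-> [1.   1.86 0.01] roll -45.9
at 15.825 [0.4487 0.1298 0.1401] yaw 134.1 F [ 0.6 -1.  -3.1] gap 11.1 grip 30.0 j7 3.1
-> [6.41 8.5  2.02] roll -45.9
at 15.825 [0.4487 0.1298 0.1401] yaw 134.1 F [ 0.6 -1.  -3.1] gap 11.1 grip 30.0 j7 3.1
```

```bash
python3 -m crank '[[[-1,1,1.8,0,-10],[-1,2,2.7,0,-20],[-1,3.5,4.5,0,-30],[-1,5,6.5,0,-40],[-1,6.4,8.5,1,-46]]]'|grep -E 'gap|grip'; python3 to.py 0.465 0.235 0.07 180
```

```text
finger_gap: 0.118
grip_force: 30.0
-> [0.13 0.04 6.02] roll -0.0
at 16.45 [0.4663 0.2346 0.1302] yaw 180.0 F [ 0.3  0.2 -2.9] gap 11.1 grip 30.0 j7 29.8
```

```bash
python3 -m crank '[[[-1,0.1,0,2,0],[-1,0.1,0,4,0],[-1,0.1,0,6,0],[-1,0.1,0,7.5,0],[-1,0.1,0,8,0]]]'|grep -E 'gap|grip|ft_f'; python3 to.py 0.465 0.235 0.0434 180;python3 -m crank '[[[-1,0,0,0.2,0],[-1,0,0,0.4,0],[-1,0,0,0.6,0],[-1,0,0,0.65,0],[-1,0,0,0.65,0]]]'|grep -E 'gap|grip|ft_f'; python3 to.py 0.465 0.235 0.0434 180
```

```text
ft_force: [0.3, -0.1, -2.6]
finger_gap: 0.116
grip_force: 30.0
-> [-0.03  0.15  0.61] roll -0.3
at 17.075 [0.4647 0.2336 0.0495] yaw 179.7 F [ 0.3 -0.1 -2.6] gap 10.9 grip 30.0 j7 24.0
ft_force: [-0.5, 0.5, -2.4]
finger_gap: 0.119
grip_force: 30.0
-> [0.01 0.11 0.06] roll -0.3
at 17.7 [0.4651 0.2339 0.044 ] yaw 179.7 F [-0.5  0.5 -2.4] gap 11.2 grip 30.0 j7 23.6
```

```bash
python3 -m crank '[[[-1,0,0,0.1,0],[-1,0,0,0.1,0],[-1,0,0,0.1,0]]]'|grep -E 'ft_f'; python3 -m crank '[[[-0.3,0,0,0.1,0],[-0.3,0,0,0.1,0],[-0.3,0,0,0,0],[-0.3,0,0,-4,0],[-0.3,0,0,-8,0]]]'|grep -E 'gap|grip|ft_f'; python3 to.py 0.433 -0.0252 0.12 84
```

```text
ft_force: [-2.8, -4.8, 8.3]
ft_force: [0.2, 0.5, 0.5]
finger_gap: 0.349
grip_force: 0.0
-> [  3.06 -25.93   0.39] roll -84.2
at 18.7 [0.4646 0.234  0.1239] yaw 179.8 F [0.2 0.5 0.5] gap 32.8 grip 0.0 j7 29.2
```

```bash
python3 -m crank '[[[0.3,0,0,-6,10],[0.3,0,-6,-6,20],[0.3,0,-12,-6,30],[0.3,0,-18,-6,40],[0.3,0,-24,-6,50]]]'|grep -E 'tool_p'; python3 to.py 0.45 -0.25 0.19 84; python3 to.py 0.433 -0.025 0.12 84
```

```text
tool_pos: [0.4637, -0.0081, 0.1832]
-> [-17.81 -16.42  -0.67] roll 45.4
at 19.325 [ 0.4637 -0.0081  0.1832] yaw 129.4 F [ 1.6 -0.8  0.4] gap 61.3 grip 0.0 j7 20.2
-> [ 0.65 -3.45  6.32] roll 45.4
at 19.325 [ 0.4637 -0.0081  0.1832] yaw 129.4 F [ 1.6 -0.8  0.4] gap 61.3 grip 0.0 j7 20.2
```

```bash
python3 -m crank '[[[0.3,-4,-4,0,10],[0.3,-8,-8,0,20],[0.3,-12,-12,0,30],[0.3,-16,-15,0,40],[0.3,-18,-16.4,0,45]]]'|grep -E 'tool_p'; python3 - <<'E'
from h import *
im,d=grab('top');im2,d2=grab('side')
a=cv2.resize(im[125:215,130:320,::-1],(800,379),interpolation=3)
b=cv2.resize(im2[160:245,190:400,::-1],(546,221),interpolation=3)
cv2.imwrite('pics/p5.png',np.vstack([a,np.hstack([b,np.zeros((221,254,3),np.uint8)])]))
E
python3 to.py 0.432 -0.025 0.12 84
```

```text
tool_pos: [0.4525, -0.2521, 0.1829]
-> [22.37 -4.26  6.27] roll 0.4
at 20.05 [ 0.4527 -0.2518  0.1827] yaw 84.4 F [-0.1  0.4  0.1] gap 61.3 grip 0.0 j7 6.1
```

View pics/p5.png

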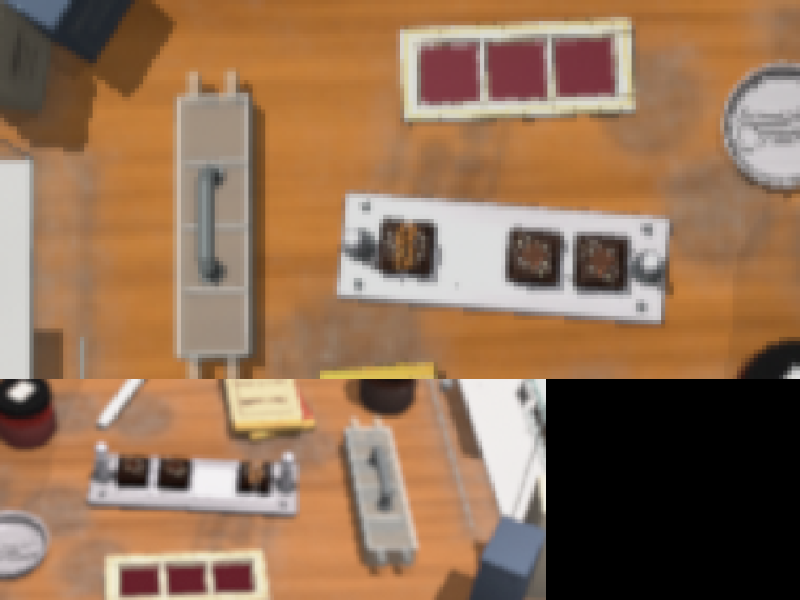

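The cover is flat on the counter at (213,225). The wholes are at (535,258) and (603,264), the halves at (407,248).

```bash
python3 - <<'E'
from h import *
for x,y in((535,256),(603,262),(407,247)): print(np.round(atz('top',*cr(x,y,800/190,130,125),.033),4))
for x,y in((174,467),(133,466),(256,470)): print(np.round(atz('side',*cr(x,y-379,2.6,190,160),.033),4))
E
```

```text
[0.4354 0.0181 0.033 ]
[ 0.4302 -0.0265  0.033 ]
[0.4435 0.1023 0.033 ]
[0.4394 0.0187 0.033 ]
[ 0.4366 -0.0244  0.033 ]
[0.4463 0.1044 0.033 ]
```

```bash
python3 -m crank '[[[0.3,6,-2,0,0.4],[0.3,12,-4.2,0,0.4],[0.3,18,-4.2,2,0.4],[0.3,22.4,-4.2,6,0.4],[0.3,22.4,-4.2,8,0.4]]]'|grep -E 'ft_f'; python3 to.py 0.4325 -0.025 0.030 84
```

```text
ft_force: [-0.5, -0.4, 0.3]
-> [-0.66  0.24  7.19] roll 0.8
at 20.675 [ 0.4308 -0.0183  0.1019] yaw 84.8 F [-0.5 -0.4  0.3] gap 61.1 grip 0.0 j7 -26.0
```

```bash
python3 -m crank '[[[0.3,-0.6,0.2,1,0.8],[0.3,-0.6,0.2,3,0.8],[0.3,-0.6,0.2,5.5,0.8],[0.3,-0.6,0.2,5.5,0.8]]]'|grep -E 'ft_f'; python3 to.py 0.4325 -0.025 0.030 84
```

```text
ft_force: [0.4, -0.2, -0.1]
-> [ 0.4  -0.03  1.75] roll -0.5
at 21.175 [ 0.4324 -0.029   0.0475] yaw 83.5 F [ 0.4 -0.2 -0.1] gap 61.3 grip 0.0 j7 -32.0
```

```bash
python3 -m crank '[[[0.3,0.4,0,1,-0.5],[0.3,0.4,0,1.75,-0.5],[0.3,0.4,0,1.75,-0.5],[0.3,0.4,0,1.75,-0.5]]]'|grep -E 'ft_f'; python3 to.py 0.4325 -0.025 0.030 84;  python3 -m crank '[[[-1,0,0,0,0],[-1,0,0,0,0],[-1,0,0,0,0],[-1,0,0,0,0]]]'; 
```

```text
ft_force: [0.4, -1.2, 0.4]
-> [-0.04 -0.11  0.07] roll 0.0
at 21.675 [ 0.4336 -0.0247  0.0307] yaw 84.0 F [ 0.4 -1.2  0.4] gap 61.1 grip 0.0 j7 -34.2
clock: 22.18
tool_pos: [0.4335, -0.0247, 0.0305]
ee_rot: [[0.104, 0.995, 0.0], [0.995, -0.104, -0.0], [-0.0, 0.0, -1.0]]
ft_force: [-1.3, -0.2, 2.1]
finger_gap: 0.377
grip_force: 30.0
```

```bash
python3 -m crank '[[[-1,0,0,-2,0],[-1,0,0,-4,0],[-1,0,4,-4,0],[-1,0,8,-4,0],[-1,0,11,-4,0]]]'|grep -E 'gap|grip'; python3 to.py 0.5677 -0.0188 0.040 91.4
```

```text
finger_gap: 0.379
grip_force: 30.0
-> [1.99 2.15 3.03] roll -7.4
at 22.8 [ 0.5442 -0.0364  0.0703] yaw 84.0 F [-0.6  0.3  0.5] gap 35.7 grip 30.0 j7 -29.4
```

```bash
python3 -m crank '[[[-1,2,2.1,0,-7.4],[-1,2,2.1,1,-7.4],[-1,2,2.1,3,-7.4],[-1,2,2.1,3,-7.4],[-1,2,2.1,3,-7.4]]]'|grep -E 'gap|grip'; python3 to.py 0.5677 -0.0188 0.0225 91.4
```

```text
finger_gap: 0.378
grip_force: 30.0
-> [-0.02  0.21  1.8 ] roll 0.0
at 23.425 [ 0.5656 -0.0186  0.0405] yaw 91.4 F [ 0.  -0.2 -0.6] gap 35.6 grip 30.0 j7 -26.5
```

```bash
python3 -m crank '[[[-1,0,0.2,0.6,0],[-1,0,0.2,1.2,0],[-1,0,0.2,1.6,0],[-1,0,0.2,1.75,0],[-1,0,0.2,1.75,0]]]'|grep -E 'gap|grip|ft_f'; python3 to.py 0.5677 -0.0188 0.0225 91.4
```

```text
ft_force: [1.1, -0.4, -0.0]
finger_gap: 0.383
grip_force: 30.0
-> [-0.05 -0.02  0.04] roll 0.1
at 24.05 [ 0.5678 -0.0183  0.0229] yaw 91.5 F [ 1.1 -0.4 -0. ] gap 36.0 grip 30.0 j7 -27.4
```

Release, rise, and go to the second one (0.4368, 0.0182).

```bash
python3 -m crank '[[[0,0,0,0,0],[0,0,0,0,0],[0.3,0,0,0,0],[0.3,0,0,-3,0],[0.3,0,0,-6,0]]]'|grep -E 'gap|grip|ft_f'; python3 -m crank '[[[0.3,1,-3,0,3],[0.3,2,-8,0,7.4],[0.3,3.3,-13,0,7.4],[0.3,3.3,-13,0,7.4],[0.3,3.3,-13,0,7.4]]]'|grep ft_f; python3 to.py 0.4370 0.0182 0.030 84
```

```text
ft_force: [-1.0, -0.7, 0.2]
finger_gap: 0.65
grip_force: 0.0
ft_force: [0.1, -0.7, -1.2]
-> [ 0.69 -0.17  5.33] roll 0.0
at 25.3 [0.4379 0.0112 0.0833] yaw 84.0 F [ 0.1 -0.7 -1.2] gap 60.9 grip 0.0 j7 -33.4
```

```bash
python3 -m crank '[[[0.3,0.7,-0.1,1,0],[0.3,0.7,-0.1,2.5,0],[0.3,0.7,-0.1,3.5,0],[0.3,0.7,-0.1,3.5,0]]]'|grep -E 'ft_f'; python3 to.py 0.437 0.0182 0.030 84
```

```text
ft_force: [-0.1, 0.0, 0.4]
-> [-0.04  0.08  1.69] roll 0.1
at 25.8 [0.4362 0.0187 0.0469] yaw 84.1 F [-0.1  0.   0.4] gap 61.5 grip 0.0 j7 -38.4
```

```bash
python3 -m crank '[[[0.3,0,0.1,1,0],[0.3,0,0.1,1.65,0],[0.3,0,0.1,1.65,0],[0.3,0,0.1,1.65,0]]]'|grep -E 'ft_f'; python3 -m crank '[[[-1,0,0,0,0],[-1,0,0,0,0],[-1,0,0,0,0],[-1,0,0,0,0]]]'|grep -E 'ft_f|tool|gap|grip'; python3 -m crank '[[[-1,0,0,-2,0],[-1,0,0,-4,0],[-1,0,4,-4,0],[-1,0,8,-4,0],[-1,0,11,-4,0]]]'|grep -E 'gap|grip'; python3 to.py 0.5667 0.0278 0.040 91.4
```

```text
ft_force: [0.1, 1.0, -0.3]
tool_pos: [0.4378, 0.0183, 0.0315]
ft_force: [0.4, -1.1, 1.3]
finger_gap: 0.378
grip_force: 30.0
finger_gap: 0.379
grip_force: 30.0
-> [2.3  1.58 3.13] roll -7.4
at 27.425 [0.5486 0.0066 0.0713] yaw 84.0 F [-0.2  1.  -0.2] gap 35.6 grip 30.0 j7 -34.2
```

```bash
python3 -m crank '[[[-1,2.3,1.6,0,-7.4],[-1,2.3,1.6,1,-7.4],[-1,2.3,1.6,3,-7.4],[-1,2.3,1.6,3,-7.4],[-1,2.3,1.6,3,-7.4]]]'|grep -E 'gap|grip'; python3 to.py 0.5667 0.0278 0.0235 91.4
```

```text
finger_gap: 0.378
grip_force: 30.0
-> [-0.01  0.15  1.79] roll 0.0
at 28.05 [0.5652 0.0278 0.0414] yaw 91.4 F [-0.6  0.5 -1. ] gap 35.5 grip 30.0 j7 -31.5
```

```bash
python3 -m crank '[[[-1,0,0.15,0.6,0],[-1,0,0.15,1.2,0],[-1,0,0.15,1.6,0],[-1,0,0.15,1.75,0],[-1,0,0.15,1.75,0]]]'|grep -E 'gap|grip|ft_f'; python3 to.py 0.5667 0.0278 0.0235 91.4;  python3 -m crank '[[[0,0,0,0,0],[0,0,0,0,0],[0.3,0,0,0,0],[0.3,0,0,-3,0],[0.3,0,0,-8,0]]]'|grep -E 'gap|grip|ft_f'; python3 to.py 0.4455 0.1035 0.1 84; python3 to.py 0.45 -0.25 0.15 84
```

```text
ft_force: [-0.3, 0.3, -0.4]
finger_gap: 0.375
grip_force: 30.0
-> [-0.04 -0.03  0.04] roll 0.0
at 28.675 [0.567  0.0282 0.0239] yaw 91.4 F [-0.3  0.3 -0.4] gap 35.2 grip 30.0 j7 -32.5
ft_force: [-0.0, -0.5, 1.7]
finger_gap: 0.646
grip_force: 0.0
-> [  7.83 -11.86   0.42] roll 7.5
at 29.3 [0.5661 0.0282 0.1039] yaw 91.5 F [-0.  -0.5  1.7] gap 60.8 grip 0.0 j7 -27.9
-> [-27.51 -12.33  -4.59] roll 7.5
at 29.3 [0.5661 0.0282 0.1039] yaw 91.5 F [-0.  -0.5  1.7] gap 60.8 grip 0.0 j7 -27.9
```

```bash
python3 -m crank '[[[0.3,-5,0,-4,0],[0.3,-10,0,-6,0],[0.3,-16,-2,-6,0],[0.3,-20,-6,-6,0],[0.3,-20,-6,-6,0]]]'|grep ft_f; python3 - <<'E'
from h import *
im,d=grab('top');im2,d2=grab('side')
a=cv2.resize(im[125:215,130:320,::-1],(800,379),interpolation=3)
b=cv2.resize(im2[160:245,190:400,::-1],(546,221),interpolation=3)
cv2.imwrite('pics/p6.png',np.vstack([a,np.hstack([b,np.zeros((221,254,3),np.uint8)])]))
E
python3 to.py 0.4467 0.1132 0.09 84
```

```text
ft_force: [0.4, 0.6, -0.9]
-> [28.83 -5.83  7.41] roll 7.4
at 30.025 [ 0.512  -0.1736  0.1642] yaw 91.4 F [ 0.2  0.6 -0. ] gap 60.6 grip 0.0 j7 -2.2
```

View pics/p6.png

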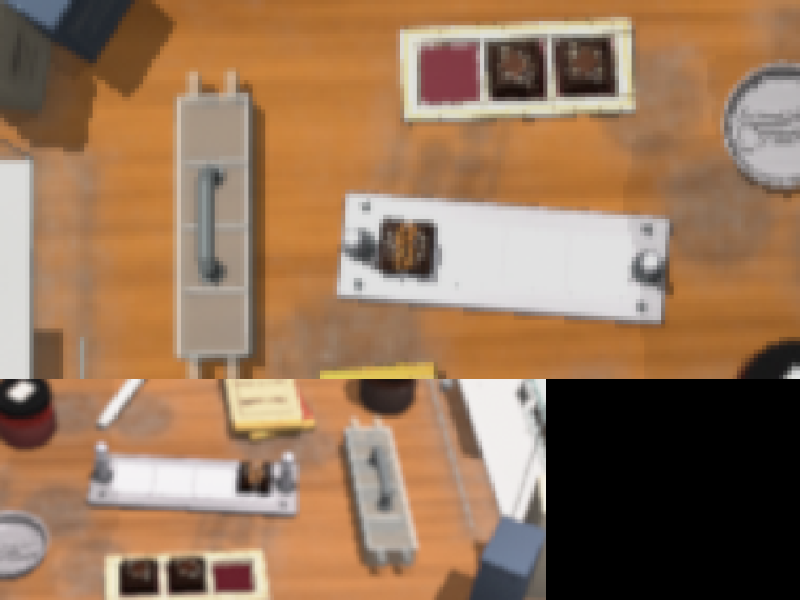

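Both wholes sit in their pockets ((517,68), (586,66)). The halves are undisturbed at (407,248). I'll take the inner half first.

```bash
python3 -m crank '[[[0.3,6,-1,0,0],[0.3,12,-2,0,7.4],[0.3,18,-4,0,7.4],[0.3,24,-5.8,2,7.4],[0.3,26.8,-5.8,6,7.4]]]'|grep ft_f; python3 to.py 0.4450 0.0938 0.060 84
```

```text
ft_force: [1.4, -1.9, 0.2]
-> [-0.35 -0.22  4.47] roll 0.3
at 30.65 [0.4474 0.097  0.1047] yaw 84.3 F [ 1.4 -1.9  0.2] gap 60.9 grip 0.0 j7 -43.9
```

```bash
python3 -m crank '[[[0.3,-0.3,-0.2,2,0.3],[0.3,-0.3,-0.2,4.4,0.3],[0.3,-0.3,-0.2,4.4,0.3],[0.3,-0.3,-0.2,4.4,0.3]]]'|grep ft_f; python3 to.py 0.4450 0.0938 0.026 84
```

```text
ft_force: [-0.8, -0.7, 0.3]
-> [ 0.23 -0.06  3.47] roll -0.2
at 31.15 [0.4454 0.0914 0.0607] yaw 83.8 F [-0.8 -0.7  0.3] gap 61.5 grip 0.0 j7 -48.0
```

```bash
python3 -m crank '[[[0.3,0.1,0,2,-0.2],[0.3,0.1,0,3.4,-0.2],[0.3,0.1,0,3.4,-0.2],[0.3,0.1,0,3.4,-0.2]]]'|grep ft_f; python3 to.py 0.4450 0.0930 0.026 84;  python3 -m crank '[[[-1,0,0,0,0],[-1,0,0,0,0],[-1,0,0,0,0],[-1,0,0,0,0]]]'|grep -E 'ft_f|tool|gap|grip'; python3 -m crank '[[[-1,0,0,-2,0],[-1,0,0,-4,0],[-1,0,0,-7,0],[-1,0,0,-7,0]]]'|grep -E 'gap|grip'; python3 to.py 0.45 -0.272 0.08 84
```

```text
ft_force: [0.7, 0.7, -0.1]
-> [ 0.14 -0.06  0.05] roll -0.0
at 31.65 [0.4454 0.0916 0.0265] yaw 84.0 F [ 0.7  0.7 -0.1] gap 61.5 grip 0.0 j7 -51.5
tool_pos: [0.4452, 0.0914, 0.0261]
ft_force: [-1.0, -0.2, 4.9]
finger_gap: 0.381
grip_force: 30.0
finger_gap: 0.378
grip_force: 30.0
-> [-36.1    4.22   1.74] roll -0.1
at 32.65 [0.4461 0.0914 0.0974] yaw 83.9 F [-0.9  0.1 -0.9] gap 35.5 grip 30.0 j7 -44.3
```

```bash
python3 -m crank '[[[-1,-6,0,0,0],[-1,-12,1,0,0],[-1,-18,2,0,0],[-1,-24,3,0,0],[-1,-30,4.2,0,0]]]'|grep -E 'gap|grip'; python3 to.py 0.45 -0.272 0.02 84
```

```text
finger_gap: 0.381
grip_force: 30.0
-> [-5.87  0.16  7.52] roll -0.1
at 33.275 [ 0.4547 -0.2135  0.0952] yaw 83.9 F [2.3 0.  1.1] gap 35.8 grip 30.0 j7 -6.8
```

```bash
python3 -m crank '[[[-1,-5.9,0.2,0,0],[-1,-5.9,0.2,2,0],[-1,-5.9,0.2,5,0],[-1,-5.9,0.2,8,0],[-1,-5.9,0.2,8,0]]]'|grep -E 'gap|grip|tool'; python3 -m crank '[[[0.3,0,0,0,0],[0.3,0,0,0,0],[0.3,0,0,-3,0],[0.3,0,0,-9,0],[0.3,0,0,-9,0]]]'|grep -E 'gap|ft'; python3 to.py 0.4465 0.1137 0.1 84
```

```text
tool_pos: [0.4498, -0.2683, 0.0137]
finger_gap: 0.378
grip_force: 30.0
ft_force: [-0.1, -0.7, -0.2]
finger_gap: 0.65
-> [38.22 -4.72  0.85] roll -0.1
at 34.525 [ 0.453  -0.2713  0.1102] yaw 83.9 F [-0.1 -0.7 -0.2] gap 61.1 grip 0.0 j7 -0.2
```

```bash
python3 - <<'E'
from h import *
im,d=grab('top');im2,d2=grab('side')
a=cv2.resize(im[165:205,190:310,::-1],(780,260),interpolation=3)
b=cv2.resize(im2[160:245,130:400,::-1],(780,246),interpolation=3)
cv2.imwrite('pics/p7.png',np.vstack([a,b]))
E
```

```text
(no output)
```

View pics/p7.png

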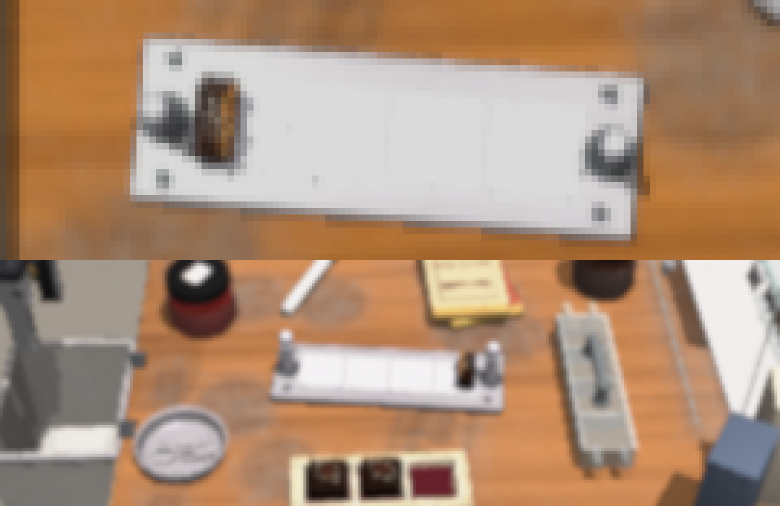

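One half remains in its seat at (216,120). I'll fetch it.

```bash
python3 - <<'E'
from h import *
print(atz('top',*cr(213,119,6.5,190,165),.032), atz('side',*cr(466,370-260,780/270,130,160),.025))
E
python3 -m crank '[[[0.3,6,0,0,0],[0.3,12,-1,0,0],[0.3,18,-3,0,0],[0.3,24,-4,0,0],[0.3,29,-4.7,0,0]]]'|grep ft_f; python3 to.py 0.4465 0.113 0.06 84
```

```text
[0.44496455 0.11329735 0.032     ] [0.45032835 0.11220509 0.025     ]
ft_force: [1.6, 0.1, 0.2]
-> [8.88 0.34 4.54] roll -0.0
at 35.25 [0.4338 0.0251 0.1055] yaw 84.0 F [1.6 0.1 0.2] gap 61.1 grip 0.0 j7 -34.1
```

```bash
python3 -m crank '[[[0.3,5,0.3,0,0],[0.3,8.9,0.3,0,0],[0.3,8.9,0.3,2,0],[0.3,8.9,0.3,4.5,0],[0.3,8.9,0.3,4.5,0]]]'|grep ft_f; python3 to.py 0.4465 0.113 0.026 84
```

```text
ft_force: [-0.1, 0.6, 0.6]
-> [0.18 0.07 3.34] roll -0.0
at 35.875 [0.4457 0.1113 0.0594] yaw 84.0 F [-0.1  0.6  0.6] gap 61.0 grip 0.0 j7 -50.8
```

```bash
python3 -m crank '[[[0.3,0.1,0,2,0],[0.3,0.1,0,3.3,0],[0.3,0.1,0,3.3,0],[0.3,0.1,0,3.3,0]]]'|grep ft_f; python3 -m crank '[[[-1,0,0,0,0],[-1,0,0,0,0],[-1,0,0,0,0],[-1,0,0,0,0]]]'|grep -E 'ft_f|tool|gap|grip'; python3 -m crank '[[[-1,0,0,-2,0],[-1,0,0,-4,0],[-1,0,0,-7,0],[-1,0,0,-7,0]]]'|grep -E 'gap|grip'; python3 to.py 0.45 -0.272 0.08 84
```

```text
ft_force: [-0.5, -0.5, 0.0]
tool_pos: [0.4474, 0.1123, 0.0281]
ft_force: [-0.6, -0.3, 5.6]
finger_gap: 0.378
grip_force: 30.0
finger_gap: 0.378
grip_force: 30.0
-> [-38.2    4.23   1.93] roll -0.1
at 37.375 [0.4483 0.1124 0.0993] yaw 83.9 F [ 1.1  0.2 -0.5] gap 35.5 grip 30.0 j7 -47.3
```

```bash
python3 -m crank '[[[-1,-6,0,0,0],[-1,-12,1,0,0],[-1,-18,2,0,0],[-1,-24,3,0,0],[-1,-30,4.2,0,0]]]'|grep -E 'gap|grip'; python3 to.py 0.45 -0.272 0.02 84
```

```text
finger_gap: 0.379
grip_force: 30.0
-> [-7.97  0.16  7.72] roll -0.1
at 38.0 [ 0.4569 -0.1926  0.0972] yaw 83.9 F [0.5 0.6 0.1] gap 35.6 grip 30.0 j7 -9.4
```

```bash
python3 -m crank '[[[-1,-6,0.2,0,0],[-1,-8,0.2,0,0],[-1,-8,0.2,4,0],[-1,-8,0.2,8,0],[-1,-8,0.2,8,0]]]'|grep -E 'gap|grip|tool'; python3 -m crank '[[[0.3,0,0,0,0],[0.3,0,0,0,0],[0.3,0,0,-3,0],[0.3,0,0,-9,0],[0.3,0,0,-14,0]]]'|grep -E 'gap|ft|pos'; python3 -m crank '[[[0.3,4,-6,0,0],[0.3,8,-6,0,0],[0.3,12,-8,0,0],[0.3,18,-9,0,0],[0.3,18,-9,0,0]]]'|grep -E 'ft|pos';  python3 - <<'E'
from h import *
im,d=grab('top');im2,d2=grab('side')
a=cv2.resize(im[125:215,200:390,::-1],(720,341),interpolation=3)
b=cv2.resize(im2[160:270,120:400,::-1],(640,251),interpolation=3)
cv2.imwrite('pics/p8.png',np.vstack([a,np.hstack([b,np.zeros((251,80,3),np.uint8)])]))
E
```

```text
tool_pos: [0.4497, -0.2683, 0.0157]
finger_gap: 0.378
grip_force: 30.0
tool_pos: [0.4513, -0.2701, 0.1609]
ft_force: [-0.2, -0.7, 0.4]
finger_gap: 0.653
tool_pos: [0.3804, -0.079, 0.1589]
ft_force: [-0.1, -0.3, 0.0]
```

View pics/p8.png

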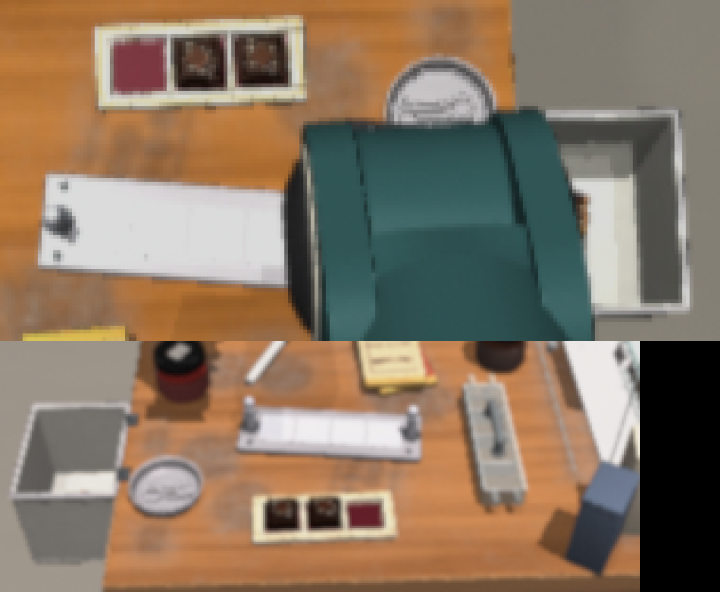

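The mould is empty, both wholes are in pockets and the clips are in the dish. One half shows in the bin at (582,215); the arm hides the rest. I'll move the arm aside and check the bin and the seating numerically.

```bash
python3 -m crank '[[[0.3,5,0,-2,0],[0.3,11,0,-4,0],[0.3,17,0,-4,0],[0.3,20,0,-4,0],[0.3,20,0,-4,0]]]'|grep -E 'ft|pos';  python3 - <<'E'
from h import *
im,d=grab('top');im2,d2=grab('side')
a=cv2.resize(im[125:215,290:390,::-1],(600,540),interpolation=3)
cv2.imwrite('pics/p9.png',a)
for n,I,D in(('top',im,d),('side',im2,d2)):
    P=cloud(n,D)
    for c in((.5677,-.019),(.5667,.0278)):
        m=(abs(P[...,0]-c[0])<.03)&(abs(P[...,1]-c[1])<.022)&(P[...,2]>.015)
        q=P[m]; top=q[q[:,2]>np.percentile(q[:,2],50)]
        print(n,m.sum(),'mid',np.round((np.percentile(q,3,axis=0)+np.percentile(q,97,axis=0))/2,4),'topz',np.round(np.percentile(q[:,2],[50,90]),4))
    m=(abs(P[...,0]-.465)<.02)&(abs(P[...,1]-.235)<.02); print('cover',np.nanpercentile(P[m][:,2],[20,50,98]))
E
python3 to.py 0.45 0.05 0.2
```

```text
tool_pos: [0.402, 0.1185, 0.1982]
ft_force: [0.3, -1.1, 0.0]
top 148 mid [ 0.5666 -0.0185  0.022 ] topz [0.0229 0.0264]
top 156 mid [0.5665 0.0291 0.0224] topz [0.0233 0.0264]
cover nan
side 166 mid [ 0.5718 -0.0175  0.0211] topz [0.0225 0.0257]
side 162 mid [0.5706 0.0292 0.0214] topz [0.0222 0.0255]
cover [0.0258871  0.02770358 0.05664486]
-> [-6.08  5.49 -0.21] roll 0
at 40.7 [0.4019 0.1163 0.198 ] yaw 83.9 F [ 1.1 -0.4 -0.1] gap 60.8 grip 0.0 j7 -37.7
  return np.nanmean(a, axis, out=out, keepdims=keepdims)
```

View pics/p9.png

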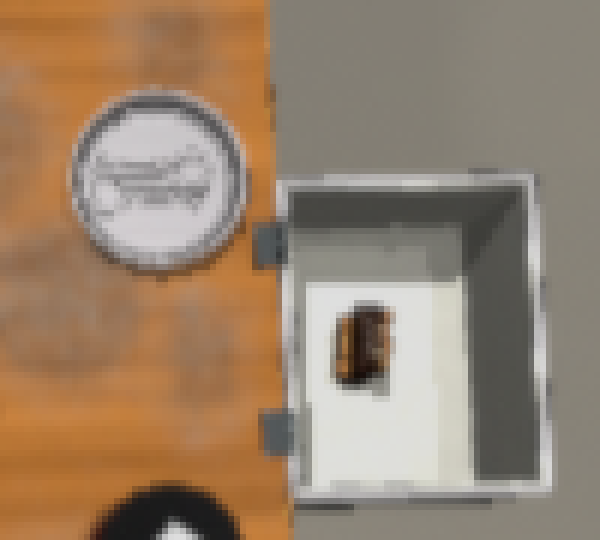

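The bin holds both halves against each other at (362,345), the clips are in the dish, and the wholes have their tops at about 25 mm (3 + 22). The cover top is at 28 mm, so it lies flat. Handing in.

```bash
python3 -c "from cell import manip; print(manip.job_done())"
```

```text
the job is handed in; nothing more can be done
None
```

The job is handed in; no verdict came back. By my last pictures, both clips are in the dish, the cover lies flat on the counter, the two whole chocolates sit face up in pockets, and the two broken halves are in the bin.

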